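Let the steel balls out of the dispenser with its lever

ROBOT

A 7-joint arm with a two-finger parallel gripper is mounted at the origin on the work surface; the furniture and walls round the work are solid. World frame = base frame: x ahead of the robot, y to its left, z up, the work surface at z = 0. Lengths are in mm, angles in rad, forces in N, time in s.
With the tool pointing down it reaches from about 425 to 1025 mm from the base axis. Payload 9.4 kg.
Tool frame: the origin (TCP) lies midway between the tips of the shut fingers; the grasp point (between the pads) lies 19 mm behind it; z points along the fingers, y is the line along which they close (so a half turn about z gives the same grasp; the last joint's range is limited). The gripper opens to 93 mm and grips with 3 to 60 N. Pads are 15 mm wide; open, the fingers measure 128 mm over their backs; the gripper's body (75 mm by 188 mm) begins 65 mm behind the grasp point.
Start: joints at [-1.352, 0.599, -0.003, 1.599, 0.002, 0.943, -0.08], TCP at [211.346, 693.511, 218.618] pointing down, gripper open.
Joint ranges: [-2.57, 2.57], [-0.35, 1.97], [-1.29, 1.29], [0.11, 2.56], [-1.05, 4.19], [0.11, 1.86], [-2.63, 2.63]. Speed limits (rad/s): [2.22, 2.22, 3.01, 3.01, 3.14, 3.14, 3.14].

INTERFACE

Orientations are given as a 3x3 rotation matrix whose columns are the frame's x, y, z axes.
In Python, from station import manip gives the robot as it stands.
- The arm moves only by the tool step_arm, never from a script. Its argument "targets" is a list of rows, each a list of 5 numbers: the opening, from 0 (shut) to 1 (fully open), then the shift along the tool's x, y, z in mm, then the turn about the tool's z in rad. In form: [[jaw, tx, ty, tz, spin], ...]. A call has 1 to 8 rows; each row shifts and turns the commanded pose from where the row before left it, along the tool's axes as they then stand; what a row does not reach is not made up. A row lasts 1/8 s, in which the tool goes at most 62.5 mm and 10.7 degrees, less where a joint would pass 70% of its speed; a pose out of reach is approached as far as the arm can. A call with a gripper value outside its range is refused whole. The fingers move at their own pace and stop on an object; the grip force is fixed at half the most. Time passes only in rows, so rows that do not move let the fingers close. It gives the time, the measured TCP pose, the force, the opening and the grip force at its end, in the units of the state.
- manip.get_obs(): the state, without advancing time (a new reading comes with each control period).
- manip.get_image(name): name is "scene" or "side" or "wrist"; returns a dict with "color" (420x560x3 uint8, red, green, blue), "camera_matrix" (3x3 intrinsics, pixels), "rvec" (rotation vector, rad) and "tvec" (3), from world to camera coordinates, as OpenCV has them; the wrist camera has in their place "T_tool_cam" (4x4, takes a point from camera to tool coordinates, whose origin is the TCP and whose axes are the flange's). Camera axes: x right, y down, z forward; pixel columns grow to the right and rows downward; lengths in mm; the calibration is good to about 2 mm. A picture is of the moment at which its call begins: read the wrist's pose just before it. There is no depth.
- manip.finish_job(): hands the job in; it is judged then, once.
The state is a dict: "clock": time; "qpos": joint angles; "dq": joint speeds; "effort": joint torques, N m; "tcp_pos": TCP position; "ee_rot": TCP orientation; "ft_force": force on the tool from outside, world axes, zero at the start; "ft_torque": the same for the moment, N m; "width": finger opening in mm; "grip_force": force on a finger pad.
Only numpy, scipy, OpenCV 4.12 (cv2) and the standard library are available. Lean on these libraries where they do the work, as an engineer would, in place of code of your own. Each camera call takes 0.05 s, during which the arm holds its last target. There are 200 camera calls.

TASK

Let the three steel balls out of the small dispenser on the table: press the broad pedal at the long end of its lever down to the stop, so that the short end lifts the heavy steel flap, and keep it down until all the balls have rolled into the tray. Then let the pedal come up slowly under your fingers, so that the flap shuts gently and does not slam, and move clear. Only press on the lever: do not touch the flap or the balls, do not lift the lever out of its fork, and leave the other things on the table where they are.

Things in the scene. Friction and masses are not known exactly. Their poses are not given: they have to be found in the camera images.
- dispenser: the dispenser, fixed to the table: plywood board 322 x 146 x 8 mm carrying fork, chute, flap, tray and pedal stop. Origin on the table, level with the fork, 35 mm beside the lever; x runs level along the lever from pedal (x = -135 mm) to flap, y from the lever (y = -35 mm) to chute and tray (y = +30 mm). Beyond x = -65 mm stand only pedal and stop. Highest: the flap's weight, 102 mm (raised about 120 mm)
- pedal (a point): centre of the top of the pedal, a ribbed steel plate 38 x 38 x 8 mm at the lever's long end. At rest about 97 mm above the table, sloping up to it at 10 degrees; fully pressed it lies on a rubber stop, its top about 50 mm above the table. Pressing takes 2 to 5 N, far more on the stop. It swings on a radius of 138 mm (under 6 mm sideways). Let go, it springs up at once under the flap's weight
- lever_pin (a point): middle of the lever's cross pin (8 mm thick, 66 mm long), 69 mm above the table, which lies in the open-topped slots of the fork. The lever is a loose dark steel bar, 12 mm wide, 138 mm from the pin to the pedal and 58 mm from the pin to its round nose under the flap
- fork (a point): the place of the pin in the fork, 69 mm above the table
- lever: the loose lever; origin in the middle of its cross pin
- flap (a joint): angle of the heavy steel flap (1 to 1.7 kg, 100 x 115 x 12 mm plate with a round weight on it), hinged level at its far end: 0 shut, grows as its free edge rises, about 0.24 rad with the pedal on its stop; above about 0.16 rad the balls can pass under its lip
- flap_edge (a point): point on the top of the flap's free edge, above the lever's nose; 83 mm above the table when shut, about 105 mm when raised
- tray (a point): centre of the floor of the open catch tray (inside 100 x 62 mm, walls up to 38 mm above the table), 14 mm above the table, at the mouth of the chute; the floor slopes down away from the chute, so the balls end in a row or group at the far wall, their centres under 28 mm above the table (35 mm or more while in the chute)
- ball_0: steel ball, 16 mm in diameter, origin at its centre; at first in the covered chute behind the flap's lip (the first, at the lip); rolls into the tray by itself within about a second when the flap is up
- ball_1: steel ball, 16 mm in diameter, origin at its centre; at first in the covered chute behind the flap's lip (the second); rolls into the tray by itself within about a second when the flap is up
- ball_2: steel ball, 16 mm in diameter, origin at its centre; at first in the covered chute behind the flap's lip (the last); rolls into the tray by itself within about a second when the flap is up
- battery_a: bystander: battery 50 x 15 mm lying by the pedal; origin under its centre
- terminal_block: bystander: white terminal block 60 x 17 x 14 mm on the other side of the lever; origin under its centre
- screwdriver_red: bystander: red screwdriver 147 mm at the back edge; origin under its centre
- screw_jar: bystander: jar 105 mm tall, 40 mm thick; origin under its centre

How it is judged (in metres and radians):
On the way:
1. the flap is raised by fingers pressing on the lever (value of joint flap above 0.2 rad and contact force between the fingers and lever above 0.5 N), for 0.2 s.
At the end, for the whole second after the job is handed in: all three balls lie in the catch tray, the flap is shut (within 0.03 rad) and the lever rests in its fork with the pedal up again (x of ball_0 in the frame of dispenser between -0.062 and 0.043 m and y of ball_0 in the frame of dispenser between 0.001 and 0.067 m and z of each of ball_0, ball_1, ball_2 in the frame of dispenser below 0.033 m and x of ball_1 in the frame of dispenser between -0.062 and 0.043 m and y of ball_1 in the frame of dispenser between 0.001 and 0.067 m and x of ball_2 in the frame of dispenser between -0.062 and 0.043 m and y of ball_2 in the frame of dispenser between 0.001 and 0.067 m and value of joint flap below 0.03 rad and z of lever_pin in the frame of dispenser below 0.075 m and horizontal distance between lever_pin and fork below 0.006 m and z of pedal in the frame of dispenser above 0.085 m); the robot touches nothing.
It fails at once if the flap slams (falls faster than 2.5 rad/s) (velocity of joint flap below -2.5 rad/s).
It fails at once if the robot touches the flap (contact force between any of the arm, the fingers and flap above 1 N).
It fails at once if the fingers touch a ball (contact force between the fingers and ball_0 above 0.5 N or contact force between the fingers and ball_1 above 0.5 N or contact force between the fingers and ball_2 above 0.5 N).
It fails at once if the lever is lifted out of its fork (z of lever_pin in the frame of dispenser above 0.081 m).
It fails at once if a bystander is moved more than 20 mm (distance of any of battery_a, terminal_block, screwdriver_red, screw_jar from where it was at the start of the episode above 0.02 m).
It also fails if it takes over 32 s, if anything falls off the work surface, if the arm or the gripper's body presses on something with over 40 N, if the wrist force passes 120 N, or if a joint passes its speed limit or range.

## Working session

There is one attempt and no reset: what is moved stays moved. The work goes in short steps, Python scripts to look and compute and a tool call to move; the robot and the scene stay as the last step left them, time stands still between calls to the robot, and variables do not carry over. Pictures are saved under pics/ and viewed, at most 10 in all, crops included, and the job is handed in when it is done.

Besides the shell and the picture viewer there is one more tool, called as name(argument=value, ...) on one line, values as JSON. step_arm: Moves the arm, as the interface text tells. Its arguments: {"type":"object","properties":{"targets":{"type":"array","items":{"type":"array","items":{"type":"number"}}}},"required":["targets"]}

```bash
mkdir -p pics
python3 - <<'E'
from station import manip
import cv2,numpy as np
s=manip.get_obs();print(s['clock'],s['tcp_pos'],s['ee_rot'],s['ft_force'],s['width'])
for n in ["scene","side"]:
    i=manip.get_image(n);cv2.imwrite(f"pics/{n}0.png",cv2.resize(i['color'][:,:,::-1],(784,588),interpolation=cv2.INTER_CUBIC))
    np.savez(n+".npz",**{k:np.array(v) for k,v in i.items()})
E
```

```text
0.0 [211.24104713 693.05478917 217.76529727] [[-9.56587142e-01  2.91446321e-01 -2.84483461e-04]
 [ 2.91446416e-01  9.56586002e-01 -1.48556070e-03]
 [-1.60828304e-04 -1.50397995e-03 -9.99998856e-01]] [ 0.62258219 -0.28738247 -0.98204636] 92.98177939554301
```

View pics/scene0.png

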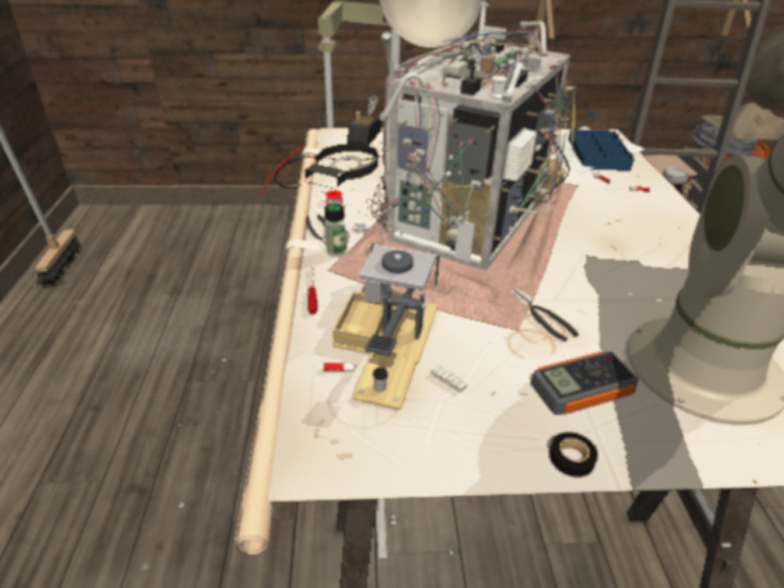

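View pics/side0.png

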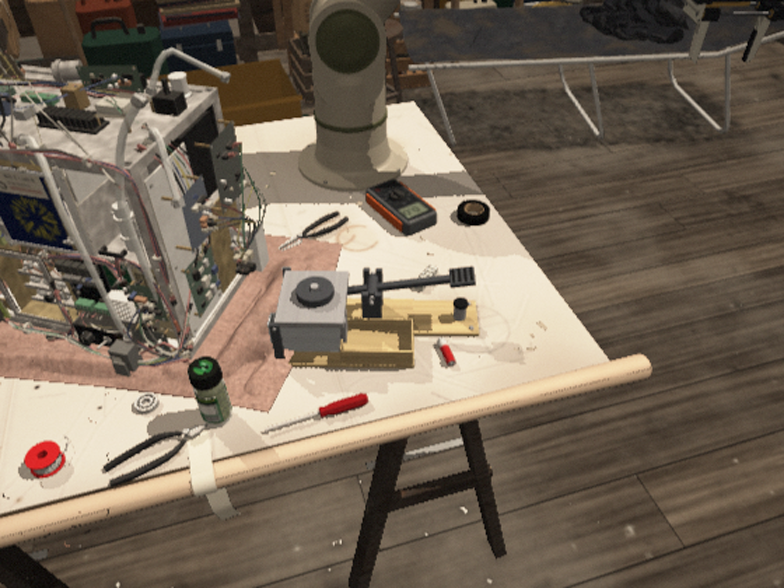

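Scene: pedal near (382,344), stop (380,378), fork about (405,310). Side: pedal (462,277), fork (373,285), flap left of it. I'll enlarge both.

Run:
```python
import cv2,numpy as np
a=np.load("scene.npz")['color'][165:295,220:350,::-1]
b=np.load("side.npz")['color'][180:280,190:350,::-1]
cv2.imwrite("pics/c.png",np.hstack([cv2.resize(a,None,fx=3,fy=3,interpolation=2),cv2.copyMakeBorder(cv2.resize(b,(400,250),interpolation=2),0,140,0,0,0)]))
```

```text
(no output)
```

View pics/c.png

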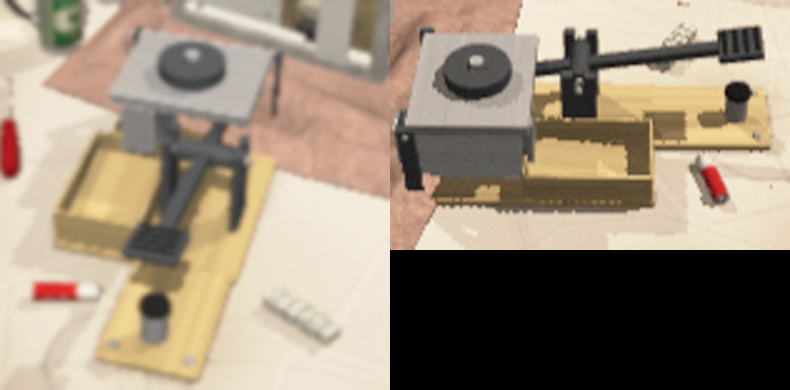

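The pedal's centre is at scene crop (157,240) and side crop (741,44). The pin is at scene (205,157) and side (580,57), and the stop top at scene (155,304) and side (738,89). Next I triangulate these points.

Run:
```python
import cv2,numpy as np
def P(n):
    d=np.load(n+".npz");return d['camera_matrix']@np.hstack([cv2.Rodrigues(d['rvec'])[0],d['tvec'].reshape(3,1)])
A,B=P("scene"),P("side")
for n,a,b in [("pedal",(157,240),(741,44)),("pin",(205,157),(580,57)),("stop",(155,304),(738,89)),("weight",(192,62),(477,67))]:
    a=np.array(a)/3+[220,165];b=(np.array(b)-[390,0])/2.5+[190,180]
    X=cv2.triangulatePoints(A,B,a.reshape(2,1),b.reshape(2,1)).ravel();X=X[:3]/X[3]
    e=[np.linalg.norm((M@np.r_[X,1])[:2]/(M@np.r_[X,1])[2]-p) for M,p in((A,a),(B,b))]
    print(n,X.round(1),np.round(e,2))
```

```text
pedal [527.9  36.8  94. ] [0.81 0.67]
pin [482.9 -89.1  69.9] [1.47 1.37]
stop [527.4  39.8  39.1] [0.06 0.05]
weight [ 490.1 -181.1   92.6] [0. 0.]
```

step_arm(targets=[[0,-38,-41,0,0],[0,-38,-41,0,0],[0,-38,-41,0,0],[0,-38,-41,0,0],[0,-38,-41,0,0],[0,-38,-41,0,0],[0,-38,-41,0,0],[0,-38,-41,0,0]])

```text
clock: 1.1
tcp_pos: [407.1, 289.4, 218.6]
ee_rot: [[-0.957, 0.291, 0.0], [0.291, 0.957, -0.0], [-0.0, -0.0, -1.0]]
ft_force: [2.2, -0.3, -0.1]
width: 17.4
grip_force: 0.0
```

step_arm(targets=[[0,-38,-41,0,0],[0,-38,-41,0,0],[0,-38,-41,0,0],[0,-38,-41,0,0],[0,-38,-41,0,0],[0,0,0,0,0.18],[0,0,0,0,0.18],[0,0,0,0,0.18]])

```text
clock: 2.1
tcp_pos: [528.3, 39.3, 218.4]
ee_rot: [[-0.666, 0.746, -0.001], [0.746, 0.666, -0.0], [0.0, -0.0, -1.0]]
ft_force: [0.1, 0.7, 0.2]
width: 0.3
grip_force: 0.0
```

step_arm(targets=[[0,0,0,0,0.18],[0,0,0,0,0.18],[0,0,0,0,0.18],[0,0,0,0,0.18],[0,0,0,0,0.18],[0,0,0,0,0.17],[0,0,0,0,0],[0,0,0,0,0]])

```text
clock: 3.1
tcp_pos: [528.4, 39.8, 218.5]
ee_rot: [[0.325, 0.946, -0.0], [0.946, -0.325, -0.0], [-0.0, -0.0, -1.0]]
ft_force: [0.1, 0.2, 1.1]
width: 0.6
grip_force: 0.0
```

```bash
cat > h.py <<'E'
from station import manip
import cv2,numpy as np
def st(t=None):
    s=manip.get_obs();R=np.array(s['ee_rot']);p=np.array(s['tcp_pos'])
    print(s['clock'],p.round(1),R[:,:2].round(3).tolist(),np.round(s['ft_force'],1),round(s['width'],1))
    if t is not None: print("tool delta",(R.T@(np.array(t)-p)).round(1))
    return s
def shot(n,f):
    i=manip.get_image(n);cv2.imwrite(f"pics/{f}.png",cv2.resize(i['color'][:,:,::-1],(784,588),interpolation=2));return i
E
python3 - <<'E'
from h import *
s=st((528,38,130));i=shot("wrist","w1")
# predicted pixel of pedal
T=np.array(i['T_tool_cam']);print(T.round(2).tolist())
R=np.array(s['ee_rot']);p=np.array(s['tcp_pos'])
for X in [(528,38,97),(484,-91,69)]:
    t=R.T@(np.array(X)-p);c=np.linalg.inv(T)@np.r_[t,1];u=i['camera_matrix']@c[:3];print((u[:2]/u[2]*1.4).round(0))
E
```

```text
3.1 [528.4  39.8 218.5] [[0.325, 0.946], [0.946, -0.325], [-0.0, -0.0]] [0.1 0.2 1.1] 0.6
tool delta [-1.8  0.2 88.5]
[[-0.0, -0.96, -0.28, 77.74], [1.0, -0.0, -0.0, -1.5], [0.0, -0.28, 0.96, -166.47], [0.0, 0.0, 0.0, 1.0]]
[394. 292.]
[394. 437.]
```

View pics/w1.png

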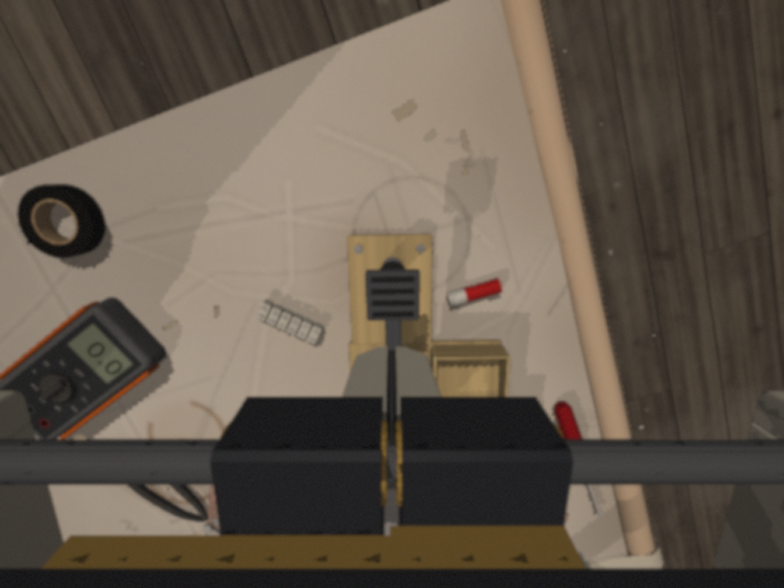

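Wrist view: pedal centre at (392,293) against a predicted (394,292), so the position is confirmed and the axis is aligned. Going down.

step_arm(targets=[[0,-2,0,30,0],[0,0,0,40,0],[0,0,0,30,0],[0,0,0,12,0],[0,0,0,5,0],[0,0,0,5,0],[0,0,0,5,0],[0,0,0,5,0]])

```text
clock: 4.15
tcp_pos: [528.7, 38.4, 87.0]
ee_rot: [[0.328, 0.945, 0.002], [0.945, -0.328, 0.001], [0.001, 0.002, -1.0]]
ft_force: [1.1, 2.8, 4.2]
width: 0.3
grip_force: 1.8
```

step_arm(targets=[[0,0,0,4,0],[0,0,0,4,0],[0,0,0,4,0],[0,0,0,4,0],[0,0,0,4,0],[0,0,0,4,0],[0,0,0,4,0],[0,0,0,0,0]])

```text
clock: 5.15
tcp_pos: [527.7, 37.6, 58.3]
ee_rot: [[0.329, 0.944, -0.0], [0.944, -0.329, -0.0], [-0.0, -0.0, -1.0]]
ft_force: [1.5, 3.2, 3.1]
width: 0.3
grip_force: 1.6
```

step_arm(targets=[[0,0,0,3,0],[0,0,0,3,0],[0,0,0,1.5,0],[0,0,0,1,0],[0,0,0,0,0]])

```text
clock: 5.78
tcp_pos: [527.8, 37.1, 51.6]
ee_rot: [[0.33, 0.944, 0.001], [0.944, -0.33, 0.001], [0.001, 0.001, -1.0]]
ft_force: [-3.7, -0.1, 30.3]
width: 0.8
grip_force: 14.7
```

On the stop (30 N). I'll hold here and look for the balls.

step_arm(targets=[[0,0,0,0,0],[0,0,0,0,0],[0,0,0,0,0],[0,0,0,0,0],[0,0,0,0,0],[0,0,0,0,0],[0,0,0,0,0],[0,0,0,0,0]])

```text
clock: 6.78
tcp_pos: [527.8, 37.1, 51.7]
ee_rot: [[0.33, 0.944, 0.001], [0.944, -0.33, 0.0], [0.001, 0.001, -1.0]]
ft_force: [-3.8, 0.0, 29.4]
width: -0.0
grip_force: 14.6
```

Run:
```python
from h import *
st();a=manip.get_image("side")['color'][180:280,190:350,::-1]
b=manip.get_image("scene")['color'][165:295,220:350,::-1]
cv2.imwrite("pics/c2.png",np.hstack([cv2.resize(b,(380,380),interpolation=2),cv2.copyMakeBorder(cv2.resize(a,(416,260),interpolation=2),0,120,0,0,0)]))
```

```text
6.775 [527.8  37.1  51.7] [[0.33, 0.944], [0.944, -0.33], [0.001, 0.001]] [-3.8  0.  29.4] -0.0
```

View pics/c2.png

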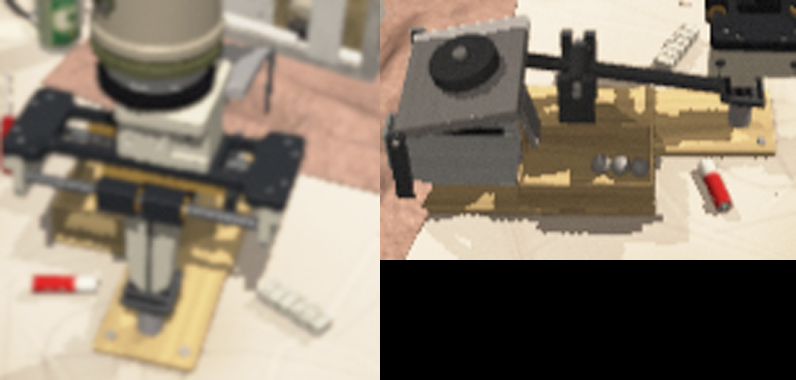

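The side view shows the flap up, the pedal on its stop and three balls in the tray at (600,163), (620,163) and (640,166). Releasing slowly.

step_arm(targets=[[0,0,0,-1,0],[0,0,0,-1,0],[0,0,0,-1.5,0],[0,0,0,-2,0],[0,0,0,-2,0],[0,0,0,-2,0],[0,0,0,-2,0],[0,0,0,-2,0]])

```text
clock: 7.88
tcp_pos: [527.9, 37.9, 63.8]
ee_rot: [[0.329, 0.944, -0.0], [0.944, -0.329, 0.0], [0.0, -0.0, -1.0]]
ft_force: [0.9, 1.4, 1.9]
width: 0.1
grip_force: 0.8
```

step_arm(targets=[[0,0,0,-2,0],[0,0,0,-2,0],[0,0,0,-2,0],[0,0,0,-2,0],[0,0,0,-2,0],[0,0,0,-2,0],[0,0,0,-2,0],[0,0,0,-2,0]])

```text
clock: 8.88
tcp_pos: [527.7, 37.4, 79.7]
ee_rot: [[0.329, 0.944, -0.0], [0.944, -0.329, -0.0], [-0.0, -0.0, -1.0]]
ft_force: [-0.0, -1.5, 2.4]
width: 0.5
grip_force: 1.0
```

step_arm(targets=[[0,0,0,-2,0],[0,0,0,-2,0],[0,0,0,-2,0],[0,0,0,-2,0],[0,0,0,-2,0],[0,0,0,-2,0],[0,0,0,-2,0],[0,0,0,-2,0]])

```text
clock: 9.88
tcp_pos: [527.9, 37.7, 95.8]
ee_rot: [[0.329, 0.944, 0.0], [0.944, -0.329, -0.0], [-0.0, 0.0, -1.0]]
ft_force: [-0.9, -2.7, 1.7]
width: 0.2
grip_force: 1.3
```

step_arm(targets=[[0,0,0,-1.5,0],[0,0,0,-1.5,0],[0,0,0,-1.5,0],[0,0,0,-1.5,0],[0,0,0,-1.5,0],[0,0,0,-1.5,0],[0,0,0,-1.5,0],[0,0,0,-1.5,0]])

```text
clock: 10.88
tcp_pos: [527.9, 37.8, 107.8]
ee_rot: [[0.329, 0.944, 0.0], [0.944, -0.329, 0.0], [0.0, 0.0, -1.0]]
ft_force: [0.2, 0.0, 0.5]
width: 0.8
grip_force: 0.0
```

Force is gone, so the fingers are off the pedal. Moving clear.

step_arm(targets=[[0,0,0,-10,0],[0,0,0,-30,0],[0,0,0,-40,0],[0,0,0,-30,0],[0,0,0,-10,0],[0,0,0,0,0],[0,0,0,0,0],[0,0,0,0,0]])

```text
clock: 11.88
tcp_pos: [527.4, 37.7, 226.7]
ee_rot: [[0.329, 0.944, -0.002], [0.944, -0.329, -0.001], [-0.001, -0.001, -1.0]]
ft_force: [-1.9, 0.6, -0.4]
width: 0.5
grip_force: 0.0
```

Run:
```python
from h import *
st();a=manip.get_image("side")['color'][180:280,190:350,::-1]
cv2.imwrite("pics/c3.png",cv2.resize(a,(640,400),interpolation=2))
```

```text
11.875 [527.4  37.7 226.7] [[0.329, 0.944], [0.944, -0.329], [-0.001, -0.001]] [-1.9  0.6 -0.4] 0.5
```

View pics/c3.png

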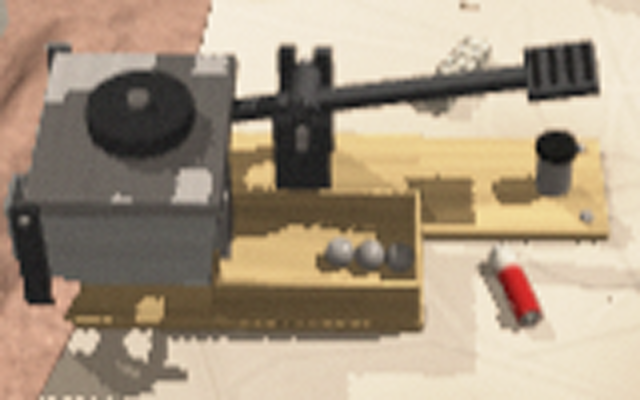

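The flap is shut, the pedal is up at (560,68), the pin is in its fork, and the three balls lie in the tray at (340–400,252).

```bash
python3 -c "
from station import manip
print(manip.finish_job())"
```

```text
the job is handed in; nothing more can be done
None
```

The job is handed in at about 12 s on the clock: all three balls are in the tray, the flap was let down slowly and is shut, the pedal is up with the lever in its fork, and the arm is clear; the judge's result was not shown.

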